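Bring the reading lens into focus over a stained slide

ROBOT

A 6-joint arm with a two-finger parallel gripper is mounted at the origin on the work surface. World frame = base frame: x ahead of the robot, y to its left, z up, the work surface at z = 0. Lengths are in m, angles in rad, forces in N, time in s.
With the tool pointing down it reaches from about 0.35 to 0.975 m from the base axis. Payload 4.9 kg.
Tool frame: the origin (TCP) lies on the centre line of the jaws, within the pads' length; the fingertips stand manip.tcp_to_tips ahead of it and the grasp point (between the pads) is the TCP (manip.tcp_to_tips is the distance from the TCP to the fingertips, in m); y points along the fingers, z is the direction in which the jaws open and shut, and the axes are right-handed (so a half turn about y gives the same grasp; the last joint's range is limited). The gripper opens to 85 mm and grips with 20 to 120 N. Pads are 22 mm wide; open, the fingers measure 114 mm over their backs; the gripper's body (76 mm by 85 mm) begins 54 mm behind the grasp point. The pads swing forward as they close: fully open they stand 13 mm farther back than shut.
Start: joints at [1.188, 0.053, 1.613, -0, 1.476, -0.119], TCP at [0.163, 0.603, 0.25] pointing down, gripper open.
Joint ranges: [-3.01, 3.01], [-1.01, 2.22], [0.06, 2.58], [-1.02, 4.17], [0.09, 2.62], [-3.14, 3.14]. Speed limits (rad/s): [2.57, 2.57, 3.14, 3.14, 3.14, 3.14].

INTERFACE

Orientations are given as a unit quaternion [w, x, y, z].
In Python, from plant import manip gives the robot as it stands.
- The arm moves only by the tool apply_moves, never from a script. Its argument "moves" is a list of rows, each a list of 7 numbers: the gripper's target within -1 to 1 (shut at 1, half-way at 0, fully open at -1), then the shift along the tool's x, y, z in mm, then the turn, a rotation vector about the tool's x, y, z in degrees. A call has 1 to 20 rows; each row shifts and turns the commanded pose from where the row before left it, along the tool's axes as they then stand; what a row does not reach is not made up. A row lasts 1/10 s, in which the tool goes at most 50 mm and 8.59 degrees, less where a joint would pass 70% of its speed; a pose out of reach is approached as far as the arm can. A call with a gripper value outside its range is refused whole. The fingers move at their own pace and stop on an object; the grip force is fixed at half the most. Time passes only in rows, so rows that do not move let the fingers close. It gives the time, the measured TCP pose, the force and the opening at its end, in the units of the state.
- manip.state(): the state, without advancing time (a new reading comes with each control period).
- manip.grab_frame(name): name is "scene" or "top" or "wrist"; returns the picture (480x640x3 uint8, blue, green, red); there is no depth.
- manip.calibration(name): a dict with "mtx" (3x3 intrinsics, pixels), "T" (4x4, takes a point from camera to world coordinates); the wrist camera has in their place "T_tool_cam" (4x4, takes a point from camera to tool coordinates, whose origin is the TCP and whose axes are the tool frame's). Camera axes: x right, y down, z forward; pixel columns grow to the right and rows downward; lengths in m; the calibration is good to about 2 mm. A picture is of the moment at which its call begins: read the wrist's pose just before it. calibration takes no time and is no camera call.
- manip.job_done(): hands the job in, once; it reports no verdict.
The state is a dict: "time": time; "joint_pos": joint angles; "joint_vel": joint speeds; "joint_efforts": joint torques, N m; "tool_pos": TCP position; "tool_rot": TCP orientation; "contact_force": force on the tool from outside, world axes, zero at the start; "ft_torque": the same for the moment, N m; "gripper_width": opening from 0.0 (shut) to 1.0 (fully open).
Only numpy, scipy, OpenCV 4.12 (cv2) and the standard library are available. Lean on these libraries where they do the work, as an engineer would, in place of code of your own. Each camera call takes 0.05 s, during which the arm holds its last target. There are 200 camera calls.

TASK

Check the purple smear on the slide with the red reading lens. First set the yellow-bulb dropper bottle, which stands on the glass plate in the lens's way, back upright in the empty compartment of the white bottle tray, lowered in and not dropped; then take the lens by its handle and hold it still and level, centred over the smear, with the glass at the same height as the middle of the red collar on the retort stand, which marks its focal height. Finish while still holding the lens there, touching nothing else with it, keep it off the glass plate, and leave the other bottle, the burner and the tube rack where they are.

Things in the scene. Friction and masses are not known exactly. Their poses are not given: they have to be found in the camera images.
- loupe: Red hand-held reading lens lying flat on the bench, 14 mm thick all over. Round rim 76 mm outer diameter with clear glass 66 mm across; steel neck; straight red handle 18 mm wide, 14 mm high, 105 mm long. Origin: centre of the rim's underside, on the lens axis. z is the lens axis (up as it lies); the handle runs to -x, from x = -57 to -162 mm. 60 to 120 g.
- loupe_lens (a point): Optical centre of the lens: middle of the glass, 7 mm above loupe's origin. Axes as loupe.
- loupe_grip (a point): Point on the handle's mid-line where it is best gripped, 80 mm from the lens centre, at half the handle's height (7 mm). Pinch it across its 18 mm width (along its y). Axes as loupe.
- bottle: Small amber glass dropper bottle with black cap and yellow rubber bulb, white label band; glass body 28 mm diameter and upright-sided to 42 mm height, cap 20 mm diameter from 45 to 58 mm, bulb 14 mm diameter up to 78 mm; 35 g. Origin: centre of its underside, z up along the bottle. At the start it stands on the glass plate right beside the slide, 33 to 40 mm from the smear, taller than the focal height.
- mate: Small amber glass dropper bottle with black cap and blue rubber bulb, white label band; glass body 28 mm diameter and upright-sided to 42 mm height, cap 20 mm diameter from 45 to 58 mm, bulb 14 mm diameter up to 78 mm; 35 g. Origin: centre of its underside, z up along the bottle. Stands in the tray's other compartment; leave it alone.
- tray: White shallow plastic tray, does not slide, outside 104 mm (its x) by 154 mm (its y), 20 mm high, walls and floor 4 mm, divided by a 4 mm wall across the middle into two compartments of 96 by 71 mm side by side along its y. Origin: centre of its underside, z up. The +y compartment is empty, the other bottle stands at -y.
- tray_free (a point): Centre of the inner floor of the empty compartment, 4 mm above the bench, 38 mm from the tray's centre along its +y. Axes as tray.
- plate: Grey-green glass plate 200 by 200 mm and 6 mm thick on a black mat 240 by 240 mm and 3 mm thick; fixed; its top is 9 mm above the bench. Origin: centre of the mat's underside.
- smear (a point): Centre of the round purple smear (17 mm across) in the middle of the glass microscope slide (76 by 26 mm, 1.4 mm thick, white label end) that lies flat on the glass plate at any angle; 10.5 mm above the bench. x along the slide, z up.
- focus_mark (a point): Centre of the red stop collar (22 mm diameter, 10 mm high) clamped on the rod of the retort stand: its mid-height is the focal height, that is the height at which the centre of the lens must be held. 70 to 84 mm above the bench, differs each time. z up. A small black thumbscrew sticks out 25 mm from the rod's axis.
- collar: The same red collar; origin at the centre of its underside, 5 mm under focus_mark. It must only be read, it does not move.
- stand: Retort stand, fixed: dark steel foot 100 mm (its x) by 130 mm (its y) and 12 mm high, steel rod 10 mm diameter up to 312 mm above the bench. Origin: on the rod's axis at bench height; the foot reaches from x = -20 to +80 mm. It stands just beyond the plate's far edge, seen from the robot.
- burner: Bunsen burner: blue round foot 90 mm diameter, steel tube to 142 mm height. Leave it alone. Origin: centre of its underside.
- rack: Yellow tube rack 80 mm (its x) by 140 mm (its y), 70 mm high, tubes standing in it up to 106 mm. Leave it alone. Origin: centre of its underside.
Things that resemble listed ones, but are neither listed nor needed, are in the scene too. Several things have the shape of the tray; the one meant has the colours described above.

How it is judged:
On the way:
1. the yellow-bulb bottle stands upright in the empty compartment of the tray, let go (x of bottle in the frame of tray_free between -0.036 and 0.036 m and y of bottle in the frame of tray_free between -0.026 and 0.026 m and z of bottle in the frame of tray_free between -0.006 and 0.006 m and angle between bottle's own z axis and vertical below 0.12 rad and contact force between the fingers and bottle below 0.1 N and linear speed of bottle below 0.03 m/s), for 0.2 s.
At the end, for the whole second after the job is handed in: Held for the last second: bottle let go, upright (7 deg) in the tray's empty compartment; lens gripped, still, level within 8.6 deg, its centre within 15 mm (horizontal) of the smear and 10 mm in height of the collar's middle, touching only the gripper (all of step 1 and horizontal distance between loupe_lens and smear below 0.015 m and z of loupe_lens in the frame of focus_mark between -0.01 and 0.01 m and angle between loupe's own z axis and vertical below 0.15 rad and contact force between the fingers and loupe above 1 N and linear speed of loupe below 0.02 m/s and angular speed of loupe below 0.15 rad/s and contact force between loupe and plate below 0.2 N and contact force between loupe and stand below 0.2 N and contact force between loupe and collar below 0.2 N and contact force between loupe and tray below 0.2 N and contact force between loupe and bottle below 0.2 N and contact force between loupe and mate below 0.2 N and contact force between loupe and burner below 0.2 N and contact force between loupe and rack below 0.2 N); the arm keeps its last pose, push and grip.
It fails at once if the yellow-bulb bottle is dropped (falls freely by more than about 15 mm) (linear speed of bottle above 0.55 m/s and contact force between the fingers and bottle below 0.05 N).
It fails at once if the yellow-bulb bottle is knocked over (angle between bottle's own z axis and vertical above 0.8 rad).
It fails at once if the lens strikes or presses on the glass plate (contact force between loupe and plate above 2 N).
It fails at once if the other bottle, the burner or the tube rack is shifted by more than 20 mm or tipped (distance of any of mate, burner, rack from where it was at the start of the episode above 0.02 m or angle between any of mate, burner, rack's own z axis and vertical above 0.3 rad).
It also fails if it takes over 64 s, if anything falls off the work surface, if the arm or the gripper's body presses on something with over 40 N, if the wrist force passes 120 N, or if a joint passes its speed limit or range.

## Working session

There is one attempt and no reset: what is moved stays moved. The work goes in short steps, Python scripts to look and compute and a tool call to move; the robot and the scene stay as the last step left them, time stands still between calls to the robot, and variables do not carry over. Pictures are saved under pics/ and viewed, about 8 in all and at most 12, crops included, and the job is handed in when it is done.

Besides the shell and the picture viewer there is one more tool, called as a command line: name --pt "numbers of a row" for each row, then --argument value for the rest. apply_moves: Moves the arm, as the interface text tells. Its arguments: {"type":"object","properties":{"moves":{"type":"array","items":{"type":"array","items":{"type":"number"}}}},"required":["moves"]}

```bash
mkdir -p pics; ls
python3 - <<'E'
from plant import manip
import cv2,numpy as np
s=manip.state();print(s['time'],s['tool_pos'],s['tool_rot'],manip.tcp_to_tips)
for n in ['scene','top']:
    f=manip.grab_frame(n);cv2.imwrite(f'pics/{n}0.png',f)
    c=manip.calibration(n);print(n,np.round(c['mtx'],1).tolist(),np.round(c['T'],4).tolist())
print(manip.calibration('wrist'))
E
```

```text
pics
0.0 [0.1627544  0.60282886 0.24905262] [-0.7002563   0.70166649 -0.09320521  0.09283344] 0.019
scene [[489.8, 0.0, 319.3], [0.0, 489.8, 240.5], [0.0, 0.0, 1.0]] [[-0.2111, 0.6295, -0.7478, 1.2974], [0.9774, 0.145, -0.1539, 0.0838], [0.0115, -0.7633, -0.6459, 0.7508], [0.0, 0.0, 0.0, 1.0]]
top [[601.2, 0.0, 325.0], [0.0, 601.2, 237.8], [0.0, 0.0, 1.0]] [[-0.0221, -0.9757, 0.2179, 0.1739], [-0.9997, 0.0227, 0.0, -0.0814], [-0.005, -0.2179, -0.976, 1.5944], [0.0, 0.0, 0.0, 1.0]]
{'mtx': array([[408.93253722,   0.        , 324.07256403],
       [  0.        , 408.93253722, 238.95048695],
       [  0.        ,   0.        ,   1.        ]]), 'T_tool_cam': array([[-1.06998880e-04,  9.65666151e-01,  2.59786205e-01,
        -6.71273248e-02],
       [ 2.16984521e-03, -2.59785371e-01,  9.65663944e-01,
        -1.23381060e-01],
       [ 9.99997640e-01,  6.67020815e-04, -2.06754933e-03,
        -9.99108909e-05],
       [ 0.00000000e+00,  0.00000000e+00,  0.00000000e+00,
         1.00000000e+00]])}
```

View pics/top0.png

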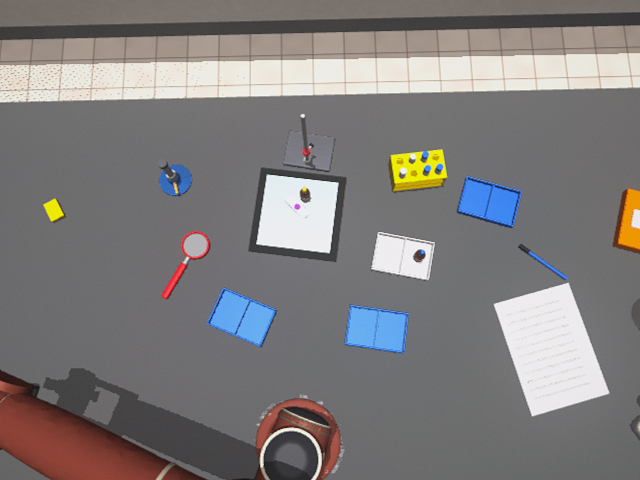

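View pics/scene0.png

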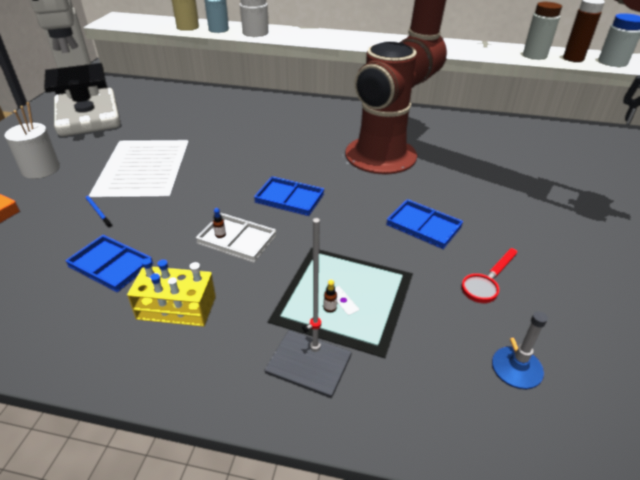

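Top view: the yellow-bulb bottle is at (305,190), the smear at (297,207), and the lens rim at (195,245) with its handle ending at (166,296). The white tray is at (403,256) with the blue-bulb mate on its right, at (420,256), so the free half is on the left. The collar is at (307,153).

Possible mix-ups:
- **Bottles:** the blue-bulb mate (420,256).
- **Trays:** the blue trays at (489,201), (242,317) and (377,328).
- **Yellow things:** the block at (54,210) and the rack.

I choose the yellow-bulb bottle on the plate and the white tray.

```bash
cat > h.py <<'E'
import cv2,numpy as np
from plant import manip
from scipy.spatial.transform import Rotation as R
def camT(n,s=None):
    c=manip.calibration(n)
    if n!='wrist': return c['mtx'],c['T']
    s=s or manip.state(); M=np.eye(4); q=s['tool_rot']
    M[:3,:3]=R.from_quat([q[1],q[2],q[3],q[0]]).as_matrix(); M[:3,3]=s['tool_pos']
    return c['mtx'],M@c['T_tool_cam']
def ray(KT,uv):
    K,T=KT; d=T[:3,:3]@np.linalg.solve(K,[uv[0],uv[1],1]); return T[:3,3],d/np.linalg.norm(d)
def onz(KT,uv,z):
    o,d=ray(KT,uv); return o+d*(z-o[2])/d[2]
def tri(r1,r2):
    A=np.zeros((3,3));b=np.zeros(3)
    for o,d in (r1,r2):
        P=np.eye(3)-np.outer(d,d);A+=P;b+=P@o
    p=np.linalg.solve(A,b)
    return p,[np.linalg.norm((np.eye(3)-np.outer(d,d))@(p-o)) for o,d in (r1,r2)]
def proj(KT,p):
    K,T=KT; c=T[:3,:3].T@(np.asarray(p)-T[:3,3]); u=K@c; return u[:2]/u[2]
def mask(f,lo,hi,roi=None):
    h=cv2.cvtColor(f,cv2.COLOR_BGR2HSV)
    m=cv2.inRange(h,np.array(lo),np.array(hi)) if lo[0]<=hi[0] else cv2.inRange(h,np.array(lo),np.array((180,)+hi[1:]))|cv2.inRange(h,np.array((0,)+lo[1:]),np.array(hi))
    if roi:
        z=np.zeros_like(m);x0,y0,x1,y1=roi;z[y0:y1,x0:x1]=255;m&=z
    return m
def blob(m):
    n,l,st,c=cv2.connectedComponentsWithStats(m); i=1+np.argmax(st[1:,4]); return c[i],st[i],(l==i).astype('u1')*255
RED=((170,120,70),(8,255,255));PUR=((135,80,40),(162,255,255));YEL=((22,120,90),(34,255,255))
E
python3 - <<'E'
from h import *
T=cv2.imread('pics/top0.png');S=cv2.imread('pics/scene0.png')
kt,ks=camT('top'),camT('scene')
for nm,c,rt,rs in [('smear',PUR,(250,170,345,260),(300,260,400,330)),('collar',RED,(290,110,325,170),(295,300,340,345)),('bulb',YEL,(290,175,320,205),(310,265,345,315))]:
    bt=blob(mask(T,*c,rt));bs=blob(mask(S,*c,rs))
    p,e=tri(ray(kt,bt[0]),ray(ks,bs[0]));print(nm,bt[0],bt[1],bs[0],bs[1],p.round(4),np.round(e,4))
    if nm=='smear':print(onz(kt,bt[0],.0105),onz(ks,bs[0],.0105))
    if nm=='collar':
        for v in (bs[1][1],bs[1][1]+bs[1][3]): print(v)
# loupe
for I,k,r in ((T,kt,(150,215,220,310)),(S,ks,(450,240,530,310))):
    c,st,m=blob(mask(I,*RED,r)); cn=max(cv2.findContours(m,0,1)[0],key=cv2.contourArea)
    # all red in roi
    m=mask(I,*RED,r); pts=np.array([onz(k,p[::-1],.012)[:2] for p in np.argwhere(m)])
    # glass: interior hole
    mu=pts.mean(0);w,V=np.linalg.eigh(np.cov((pts-mu).T));a=V[:,1]
    t=(pts-mu)@a; print('loupe',mu,a,pts[t.argmin()],pts[t.argmax()])
    n=(pts-mu)@V[:,0]
    for lo in np.arange(t.min(),t.max(),.01): 
        q=n[(t>=lo)&(t<lo+.01)]; print(round(lo-t.min(),3),len(q),np.round([q.min(),q.max()] if len(q) else 0,4),end=';')
    print()
# tray white
m=mask(T,(0,0,150),(180,60,255),(360,225,445,290)); m=cv2.morphologyEx(m,3,np.ones((9,9)))
cn=max(cv2.findContours(m,0,1)[0],key=cv2.contourArea);b=cv2.boxPoints(cv2.minAreaRect(cn));print('tray',b.tolist(),[onz(kt,p,.018)[:2].round(4).tolist() for p in b])
mb=blob(mask(T,(100,120,60),(125,255,255),(408,240,435,275)));print('mate',mb[0],onz(kt,mb[0],.07))
cv2.imwrite('pics/crop.png',np.hstack([cv2.resize(T[100:290,150:350],(400,380)),cv2.resize(T[160:290,350:450],(300,380))]))
E
```

```text
smear [296.91304348 206.2173913 ] [295 204   5   6  23] [343.14814815 299.74074074] [340 298   7   5  27] [ 0.6165 -0.0058  0.0141] [0.0009 0.0009]
[ 0.61766228 -0.00644377  0.0105    ] [ 0.6130411  -0.00535932  0.0105    ]
collar [305.81578947 151.47368421] [302 148   9   8  38] [315.23809524 323.53571429] [310 318  11  11  84] [ 0.7475 -0.0349  0.0837] [0.0005 0.0005]
318
329
bulb [303.76190476 189.61904762] [302 187   5   6  21] [330.55555556 284.91111111] [328 280   6  10  45] [ 0.6434 -0.0279  0.0786] [0.0004 0.0004]
loupe [0.459869   0.30133886] [-0.86725912  0.49785703] [0.54811832 0.24835027] [0.37686496 0.3502792 ]
0.0 39 [-0.027   0.0225];0.01 25 [-0.0337  0.032 ];0.02 20 [-0.0379  0.0353];0.03 19 [-0.0388  0.0386];0.04 19 [-0.0392  0.0376];0.05 20 [-0.0358  0.0357];0.06 30 [-0.03    0.0291];0.07 24 [-0.0181  0.0164];0.08 0 0;0.09 13 [-0.0095  0.0089];0.1 26 [-0.0099  0.0094];0.11 28 [-0.0094  0.0089];0.12 27 [-0.0098  0.0094];0.13 28 [-0.0093  0.0094];0.14 26 [-0.0098  0.009 ];0.15 29 [-0.0097  0.0095];0.16 27 [-0.0092  0.0095];0.17 28 [-0.0096  0.0091];0.18 28 [-0.0096  0
[... 294 characters left out ...]
.06 33 [-0.0322  0.0384];0.07 59 [-0.0255  0.0347];0.08 36 [-0.017   0.0248];0.09 0 0;0.1 14 [-0.0096  0.0092];0.11 29 [-0.0099  0.0104];0.12 28 [-0.0094  0.0099];0.13 30 [-0.01    0.0094];0.14 27 [-0.0109  0.0089];0.15 29 [-0.0112  0.0083];0.16 25 [-0.0104  0.009 ];0.17 29 [-0.011   0.0087];0.18 27 [-0.0116  0.0082];0.19 25 [-0.0119  0.0077];0.2 21 [-0.0094  0.0072];0.21 2 [-0.0033  0.0016];
tray [[370.15301513671875, 269.1911315917969], [377.38995361328125, 230.9386444091797], [435.62969970703125, 241.95697021484375], [428.39276123046875, 280.20947265625]] [[0.4377, -0.1992], [0.5415, -0.2226], [0.5075, -0.3774], [0.4047, -0.3518]]
mate [421.75 252.25] [ 0.47019364 -0.33010553  0.07      ]
```

View pics/crop.png

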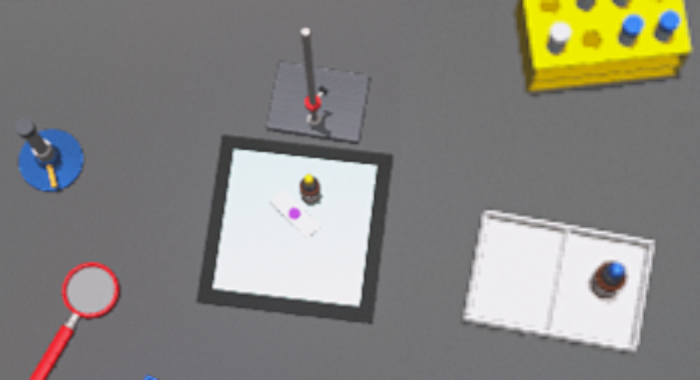

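The crop confirms the choices: yellow bulb beside the purple smear, white tray with its left (+y) half empty, and the loupe lying clear. I'm moving now, with a stop over the loupe for a wrist view.

apply_moves --pt "-1 27 0 -17 0 0 0" --pt "-1 27 0 -17 0 0 0" --pt "-1 27 0 -17 0 0 0" --pt "-1 27 0 -17 0 0 0" --pt "-1 27 0 -17 0 0 0" --pt "-1 27 0 -17 0 0 0" --pt "-1 27 0 -17 0 0 0" --pt "-1 27 0 -17 0 0 0" --pt "-1 27 0 -17 0 0 0" --pt "-1 27 0 -17 0 0 0" --pt "-1 27 0 -17 0 0 0" --pt "-1 27 0 -17 0 0 0" --pt "-1 0 0 0 0 0 0" --pt "-1 0 0 0 0 0 0"

```text
time: 1.5
tool_pos: [0.4225, 0.3216, 0.2498]
tool_rot: [-0.701, 0.701, -0.094, 0.093]
contact_force: [0.3, 0.2, 0.3]
gripper_width: 0.998
```

Run:
```python
from h import *
s=manip.state();print(s['time'],s['tool_pos'],s['joint_pos'])
k=camT('wrist',s);f=manip.grab_frame('wrist');cv2.imwrite('pics/w1.png',f)
m=mask(f,*RED);print(blob(m)[:2])
```

```text
1.5 [0.42254284 0.32156178 0.24983029] [ 5.10075628e-01 -1.73059234e-01  1.82980128e+00  4.84344930e-04
  1.48582015e+00 -7.95520152e-01]
(array([327.98939461, 196.80159081]), array([ 305,  140,   47,  115, 2263], dtype=int32))
```

View pics/w1.png

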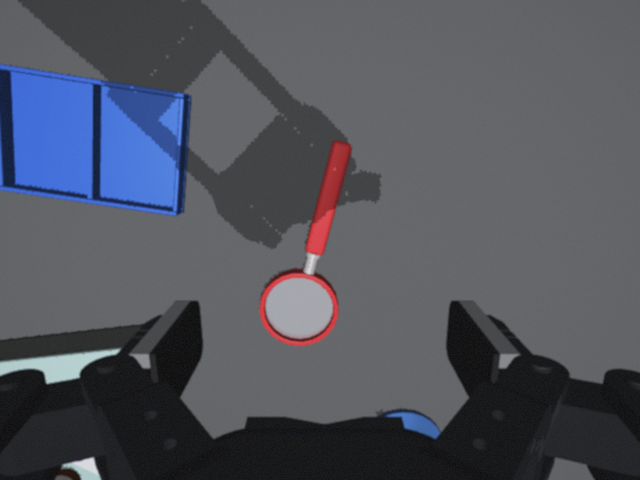

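The wrist view shows the loupe rim at (299,307) and its handle running from (316,250) to (340,143), with nothing near it. Next I fit its pose and move on to the bottle.

apply_moves --pt "-1 21 0 -24 0 0 0" --pt "-1 21 0 -24 0 0 0" --pt "-1 21 0 -24 0 0 0" --pt "-1 21 0 -24 0 0 0" --pt "-1 21 0 -24 0 0 0" --pt "-1 21 0 -24 0 0 0" --pt "-1 21 0 -24 0 0 0" --pt "-1 21 0 -24 0 0 0" --pt "-1 21 0 -24 0 0 0" --pt "-1 21 0 -24 0 0 0" --pt "-1 21 0 -24 0 0 0" --pt "-1 21 0 -24 0 0 0" --pt "-1 0 0 0 0 -7.5 0" --pt "-1 0 0 0 0 -7.5 0" --pt "-1 0 0 0 0 0 0" --pt "-1 0 0 0 0 0 0"

```text
time: 3.15
tool_pos: [0.5907, -0.0207, 0.2502]
tool_rot: [0.707, -0.707, 0.001, -0.001]
contact_force: [0.1, 0.1, 1.1]
gripper_width: 1.001
```

Run:
```python
from h import *
# loupe from w1
f=cv2.imread('pics/w1.png');s=dict(tool_pos=[0.42254284,0.32156178,0.24983029],tool_rot=[-0.701,0.701,-0.094,0.093])
q=np.array(s['tool_rot']);s['tool_rot']=q/np.linalg.norm(q)
k=camT('wrist',s)
m=mask(f,*RED);n,l,st,c=cv2.connectedComponentsWithStats(m)
for i in range(1,n):
    if st[i,4]<150: continue
    p=np.array([onz(k,(x,y),.0125)[:2] for y,x in np.argwhere(l==i)])
    (cx,cy),r=cv2.minEnclosingCircle(p.astype('f4')); rc=cv2.minAreaRect((p*1000).astype('f4'))
    w,V=np.linalg.eigh(np.cov(p.T)); print(st[i],'circ',cx,cy,r,'rect',rc,'mean',p.mean(0),'axis',V[:,1])
s=manip.state();print(s['time'],s['tool_pos'],s['tool_rot'])
k=camT('wrist',s);f=manip.grab_frame('wrist');cv2.imwrite('pics/w2.png',f)
b=blob(mask(f,*PUR));print('smear',b[:2],onz(k,b[0],.0105))
b=blob(mask(f,*YEL));print('bulb',b[:2],onz(k,b[0],.080))
```

```text
[ 305  140   47  115 2263] circ 0.4159073233604431 0.3252192437648773 0.05196410045027733 rect ((416.1387634277344, 325.7481384277344), (17.757984161376953, 103.4811019897461), 60.14218521118164) mean [0.4147859  0.32661235] axis [-0.86784322  0.49683815]
[ 259  269   79   77 1338] circ 0.510214626789093 0.271159827709198 0.039645347744226456 rect ((511.3374328613281, 271.6849060058594), (75.45166778564453, 77.67066192626953), 60.00569152832031) mean [0.50945726 0.2717033 ] axis [-0.95166753  0.30713011]
3.15 [ 0.59066543 -0.02072594  0.25018847] [ 0.70716178 -0.70705002  0.00118015 -0.00104177]
smear (array([341.26446281, 230.10743802]), array([333, 222,  18,  17, 242], dtype=int32)) [ 0.612644   -0.00549505  0.0105    ]
bulb (array([ 17.81289134, 318.35801105]), array([   0,  271,   63,   99, 2715], dtype=int32)) [ 0.66628438 -0.26175794  0.08      ]
```

View pics/w2.png

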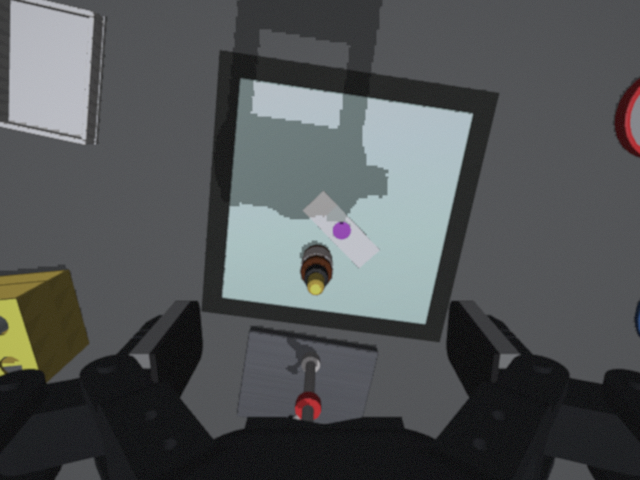

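The wrist view shows the bulb at (315,287), the smear at (341,230) and the collar at (308,408) on the rod. The tray edge and rack are at the left.

Run:
```python
from h import *
f=cv2.imread('pics/w2.png');s=manip.state();k=camT('wrist',s)
b=blob(mask(f,(20,90,90),(34,255,255),(295,265,335,305)));print('bulb',b[:2],onz(k,b[0],.080),onz(k,b[0],.083))
o=blob(mask(f,(3,100,20),(18,255,255),(290,235,340,300)));print('body',o[:2],onz(k,o[0],.04))
c=blob(mask(f,*RED,(285,385,335,425)));print('collar',c[:2])
S=cv2.imread('pics/scene0.png');T=cv2.imread('pics/top0.png')
bs=blob(mask(S,*RED,(295,300,340,345)));ks=camT('scene');kt=camT('top');print(bs[:2])
for z in(.07,.075,.08,.085):print(z,onz(ks,bs[0],z)[:2],onz(kt,(305.8,151.5),z)[:2])
# rod axis in the scene: rod meets foot
sm=(0.6143,-.0055,.0105);print(proj(ks,sm),proj(kt,sm),'seen 343.1,299.7; 296.9,206.2')
x0=300;cv2.imwrite('pics/sc.png',np.hstack([cv2.resize(S[300:360,290:345],None,fx=7,fy=7,interpolation=0),cv2.resize(f[340:420,275:335],None,fx=5.25,fy=5.25,interpolation=0)]))
```

```text
bulb (array([315.23444976, 286.26315789]), array([307, 279,  17,  16, 209], dtype=int32)) [ 0.63988111 -0.02801696  0.08      ] [ 0.6386925  -0.02793881  0.083     ]
body (array([316.21498371, 264.78501629]), array([301, 256,  30,  24, 307], dtype=int32)) [ 0.63601226 -0.0280529   0.04      ]
collar (array([307.94134897, 406.17595308]), array([295, 397,  26,  22, 341], dtype=int32))
(array([315.23809524, 323.53571429]), array([310, 318,  11,  11,  84], dtype=int32))
0.07 [ 0.73609016 -0.03691706] [ 0.75271073 -0.03492894]
0.075 [ 0.74021264 -0.03603039] [ 0.75081212 -0.03508137]
0.08 [ 0.74433512 -0.03514372] [ 0.74891352 -0.03523381]
0.085 [ 0.7484576  -0.03425705] [ 0.74701491 -0.03538625]
[342.97299585 300.17224583] [296.58219149 207.41248808] seen 343.1,299.7; 296.9,206.2
```

View pics/sc.png

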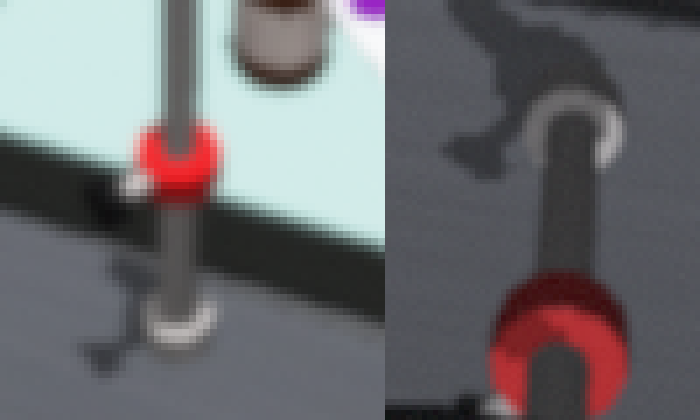

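apply_moves --pt "-1 24 0 -3.5 0 0 0" --pt "-1 24 0 -3.5 0 0 0" --pt "-1 0 20 0 0 0 0" --pt "-1 0 20 0 0 0 0" --pt "-1 0 20 0 0 0 0" --pt "-1 0 20 0 0 0 0" --pt "-1 0 20 0 0 0 0" --pt "-1 0 20 0 0 0 0" --pt "-1 0 20 0 0 0 0" --pt "-1 0 20 0 0 0 0" --pt "-1 0 15 0 0 0 0" --pt "-1 0 10 0 0 0 0" --pt "-1 0 10 0 0 0 0" --pt "-1 0 10 0 0 0 0" --pt "-1 0 0 0 0 0 0" --pt "-1 0 0 0 0 0 0"

```text
time: 4.8
tool_pos: [0.6389, -0.0289, 0.0455]
tool_rot: [-0.707, 0.707, -0.001, 0.001]
contact_force: [1.1, -0.5, 0.3]
gripper_width: 0.998
```

Run:
```python
from h import *
f=manip.grab_frame('wrist');cv2.imwrite('pics/w3.png',f)
S=manip.grab_frame('scene');cv2.imwrite('pics/s3.png',np.hstack([cv2.resize(f,(480,360)),cv2.resize(S[210:340,250:400],(320,277))[:360] if 0 else cv2.resize(S[210:345,265:385],(320,360))]))
```

```text
(no output)
```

View pics/s3.png

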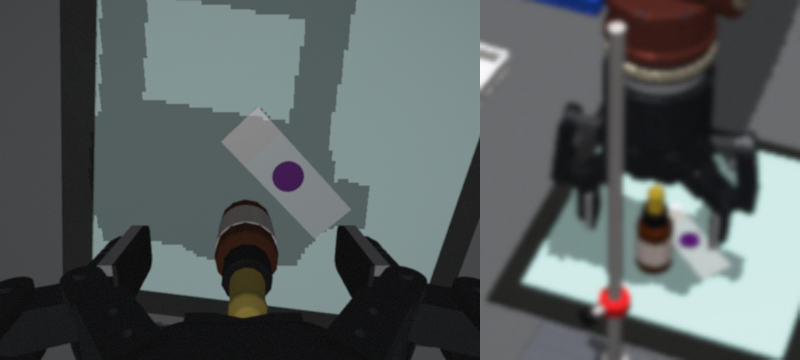

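The bottle stands centred between the open fingers, so I close and lift a little.

apply_moves --pt "1 0 0 0 0 0 0" --pt "1 0 0 0 0 0 0" --pt "1 0 0 0 0 0 0" --pt "1 0 0 0 0 0 0" --pt "1 0 0 0 0 0 0" --pt "1 0 0 0 0 0 0" --pt "1 0 0 0 0 0 0" --pt "1 0 0 0 0 0 0" --pt "1 0 0 0 0 0 0" --pt "1 0 0 0 0 0 0" --pt "1 0 -5 0 0 0 0" --pt "1 0 -10 0 0 0 0" --pt "1 0 -15 0 0 0 0" --pt "1 0 -15 0 0 0 0" --pt "1 0 -15 0 0 0 0" --pt "1 0 -15 0 0 0 0" --pt "1 0 -15 0 0 0 0" --pt "1 0 0 0 0 0 0"

```text
time: 6.7
tool_pos: [0.6406, -0.0292, 0.1392]
tool_rot: [-0.707, 0.707, 0.001, 0.003]
contact_force: [-0.0, -0.8, -0.1]
gripper_width: 0.306
```

apply_moves --pt "1 -20 0 0 0 0 0" --pt "1 -30 0 0 0 0 0" --pt "1 -35 0 0 0 0 0" --pt "1 -35 0 -10 0 0 0" --pt "1 -25 0 -20 0 0 0" --pt "1 -14 0 -30 0 0 0" --pt "1 0 0 -32 0 0 0" --pt "1 0 0 -35 0 0 0" --pt "1 0 0 -35 0 0 0" --pt "1 0 0 -30 0 0 0" --pt "1 0 0 -20 0 0 0" --pt "1 0 0 -5 0 6 0" --pt "1 0 0 0 0 6 0" --pt "1 0 0 0 0 0 0" --pt "1 0 0 0 0 0 0"

```text
time: 8.2
tool_pos: [0.479, -0.2453, 0.1349]
tool_rot: [0.703, -0.703, 0.074, -0.074]
contact_force: [-0.5, -0.5, 0.1]
gripper_width: 0.309
```

Run:
```python
from h import *
s=manip.state();print(s['time'],s['tool_pos'],s['tool_rot'],s['gripper_width'])
k=camT('wrist',s);f=manip.grab_frame('wrist')
# draw where tray_free & outline estimate falls
c=np.array([.473,-.288]);y=np.array([.213,.977]);x=np.array([y[1],-y[0]])
for a,b in [(-52,-77),(52,-77),(52,77),(-52,77),(0,38)]:
    p=c+x*a/1e3+y*b/1e3; u=proj(k,[*p,.02 if a else .004]); print(u.round(1)); cv2.circle(f,tuple(int(v) for v in u),3,(0,0,255),-1)
cv2.imwrite('pics/w4.png',f)
```

```text
8.2 [ 0.47902748 -0.24534674  0.13485606] [ 0.70339538 -0.70308367  0.07411319 -0.07359019] 0.30915384350670155
[116.6 161. ]
[137.  325.9]
[377.5 327.3]
[384.6 162.5]
[317.2 242. ]
```

View pics/w4.png

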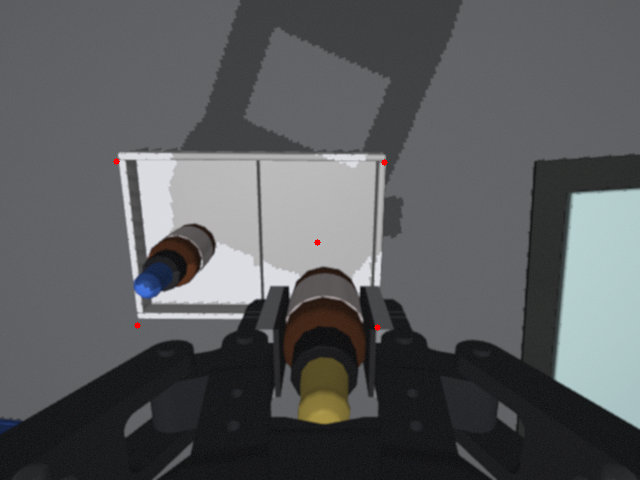

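The view shows the tray with the free compartment under the held bottle. It sits about 4 mm nearer than estimated, so I correct by that and lower.

apply_moves --pt "1 -3 10 -2 0 0 0" --pt "1 0 15 0 0 0 0" --pt "1 0 15 0 0 0 0" --pt "1 0 15 0 0 0 0" --pt "1 0 12 0 0 0 0" --pt "1 0 8 0 0 0 0" --pt "1 0 5 0 0 0 0" --pt "1 0 4 0 0 0 0" --pt "1 0 4 0 0 0 0" --pt "1 0 2 0 0 0 0" --pt "1 0 0 0 0 0 0" --pt "1 0 0 0 0 0 0"

```text
time: 9.45
tool_pos: [0.4762, -0.2471, 0.0456]
tool_rot: [-0.703, 0.703, -0.074, 0.075]
contact_force: [0.0, -1.0, -1.2]
gripper_width: 0.31
```

apply_moves --pt "1 0 2 0 0 0 0" --pt "1 0 1 0 0 0 0" --pt "1 0 1 0 0 0 0" --pt "1 0 0 0 0 0 0" --pt "1 0 0 0 0 0 0"

```text
time: 9.95
tool_pos: [0.4759, -0.2469, 0.0413]
tool_rot: [0.703, -0.703, 0.075, -0.075]
contact_force: [-0.1, 0.0, 0.1]
gripper_width: 0.305
```

Run:
```python
from h import *
print(manip.state()['contact_force'])
f=manip.grab_frame('wrist');S=manip.grab_frame('scene')
cv2.imwrite('pics/w5.png',np.hstack([cv2.resize(f,(400,300)),cv2.resize(S[185:275,180:300],(400,300))]))
```

```text
[-0.10487317  0.04236265  0.14454244]
```

View pics/w5.png

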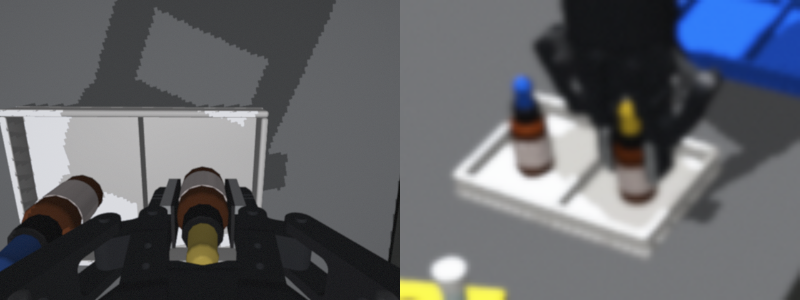

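The bottle is upright inside the compartment and still about a millimetre off the floor. I creep down.

apply_moves --pt "1 0 0.7 0 0 0 0" --pt "1 0 0 0 0 0 0" --pt "1 0 0.7 0 0 0 0" --pt "1 0 0 0 0 0 0" --pt "1 0 0 0 0 0 0"

```text
time: 10.55
tool_pos: [0.4762, -0.247, 0.0407]
tool_rot: [-0.703, 0.703, -0.075, 0.075]
contact_force: [-2.7, 1.5, 6.3]
gripper_width: 0.3
```

apply_moves --pt "0.2 0 0 0 0 0 0" --pt "0 0 0 0 0 0 0" --pt "-0.1 0 0 0 0 0 0" --pt "-0.1 0 0 0 0 0 0" --pt "-0.1 0 0 0 0 0 0" --pt "-0.1 0 0 0 0 0 0" --pt "-0.1 0 -5 0 0 0 0" --pt "-0.1 0 -10 0 0 0 0" --pt "-0.1 0 -15 0 0 0 0" --pt "-0.1 0 -20 0 0 0 0" --pt "-0.1 0 -25 0 0 0 0" --pt "-0.1 0 -25 0 0 0 0" --pt "-0.1 0 -25 0 0 0 0" --pt "-0.1 0 -25 0 0 0 0" --pt "-1 0 -25 0 0 0 0" --pt "-1 0 -25 0 0 0 0" --pt "-1 0 0 0 0 0 0"

```text
time: 12.25
tool_pos: [0.4779, -0.2482, 0.2465]
tool_rot: [-0.701, 0.705, -0.071, 0.078]
contact_force: [-1.1, -0.4, 0.9]
gripper_width: 0.993
```

Run:
```python
from h import *
print(manip.state()['tool_pos'])
f=manip.grab_frame('wrist');S=manip.grab_frame('scene');cv2.imwrite('pics/scene6.png',S)
cv2.imwrite('pics/w6.png',np.hstack([cv2.resize(f,(400,300)),cv2.resize(S[185:275,180:300],(400,300))]))
```

```text
[ 0.47790163 -0.24824049  0.24645648]
```

View pics/w6.png

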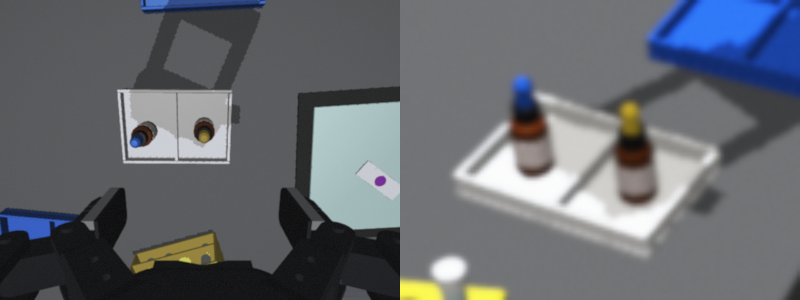

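The bottle is released and upright, near the middle of the free compartment. I head toward the lens, with a stop to re-measure the smear and collar.

apply_moves --pt "-1 0.7 0 40 0 0 0" --pt "-1 0.7 0 40 0 0 0" --pt "-1 0.7 0 40 0 0 0" --pt "-1 0.7 0 40 0 0 0" --pt "-1 0.7 0 40 0 0 0" --pt "-1 0.5 0 34 0 0 0" --pt "-1 0 0 0 0 -6 0" --pt "-1 0 0 0 0 -6 0" --pt "-1 0 0 0 0 0 0" --pt "-1 0 0 0 0 0 0"

```text
time: 13.35
tool_pos: [0.5283, -0.0189, 0.2387]
tool_rot: [0.707, -0.707, 0.002, -0.001]
contact_force: [-0.1, -0.2, -0.6]
gripper_width: 1.0
```

Run:
```python
from h import *
s=manip.state();print(s['tool_pos'],s['tool_rot'])
k=camT('wrist',s);f=manip.grab_frame('wrist');cv2.imwrite('pics/w7.png',f);ks=camT('scene')
b=blob(mask(f,*PUR,(200,50,450,400)));print('smear',b[:2],onz(k,b[0],.0105))
S=cv2.imread('pics/scene6.png');bs=blob(mask(S,*PUR,(300,260,400,330)));print('scene smear',bs[0],onz(ks,bs[0],.0105))
c=blob(mask(f,*RED,(250,250,400,470)));print('collar',c[:2])
cs=blob(mask(S,*RED,(295,300,340,345)));print(cs[:2])
cen=lambda st:(st[0]+(st[2]-1)/2,st[1]+(st[3]-1)/2)
print(tri(ray(k,cen(c[1])),ray(ks,cen(cs[1]))))
# foot ring, bright
m=mask(f,(0,0,130),(180,60,255),(270,280,370,420));m[:]=m
x0,y0,w,h=c[1][:4];cv2.imwrite('pics/c7.png',cv2.resize(f[y0-80:y0+60,x0-60:x0+100],None,fx=4,fy=4,interpolation=0));print(x0-60,y0-80)
```

```text
[ 0.528342  -0.0189076  0.2387186] [ 0.70723131 -0.70697829  0.00222636 -0.00078083]
smear (array([339.29910714, 298.65178571]), array([331, 291,  18,  16, 224], dtype=int32)) [ 0.61239885 -0.00550604  0.0105    ]
scene smear [343.03846154 299.69230769] [ 0.61295843 -0.0056022   0.0105    ]Traceback (most recent call last):
  File "<stdin>", line 6, in <module>
  File "h.py", line 29, in blob
    n,l,st,c=cv2.connectedComponentsWithStats(m); i=1+np.argmax(st[1:,4]); return c[i],st[i],(l==i).astype('u1')*255
                                                      ~~~~~~~~~^^^^^^^^^^
    return _wrapfunc(a, 'argmax', axis=axis, out=out, **kwds)
    return bound(*args, **kwds)
ValueError: attempt to get argmax of an empty sequence
```

apply_moves --pt "-1 35 0 0 0 0 0" --pt "-1 35 0 0 0 0 0" --pt "-1 30 0 0 0 0 0" --pt "-1 0 0 0 0 0 0" --pt "-1 0 0 0 0 0 0" --pt "-1 0 0 0 0 0 0"

```text
time: 14.0
tool_pos: [0.6282, -0.0193, 0.2397]
tool_rot: [0.707, -0.707, 0.001, -0.001]
contact_force: [-0.4, -0.4, 0.5]
gripper_width: 1.0
```

Run:
```python
from h import *
s=manip.state();print(s['tool_pos'],s['tool_rot'])
k=camT('wrist',s);f=manip.grab_frame('wrist');cv2.imwrite('pics/w7.png',f);ks=camT('scene')
S=cv2.imread('pics/scene6.png')
b=blob(mask(f,*PUR,(200,50,450,400)));print('smear',onz(k,b[0],.0105))
cen=lambda st:(st[0]+(st[2]-1)/2,st[1]+(st[3]-1)/2)
c=blob(mask(f,*RED,(220,200,420,470)));cs=blob(mask(S,*RED,(295,300,340,345)));print(c[:2],cs[:2])
for a,b in((cen(c[1]),cen(cs[1])),(c[0],cs[0])):print(tri(ray(k,a),ray(ks,b)))
x0,y0=c[1][:2];cv2.imwrite('pics/c7.png',cv2.resize(f[y0-80:y0+50,x0-60:x0+100],None,fx=4,fy=4,interpolation=0));print(x0-60,y0-80)
```

```text
[ 0.62819457 -0.01933506  0.2396628 ] [ 0.70714167 -0.70707026  0.00131624 -0.00075313]
smear [ 0.61272332 -0.00543972  0.0105    ]
(array([304.81701031, 373.20876289]), array([291, 363,  28,  24, 388], dtype=int32)) (array([315.23809524, 323.53571429]), array([310, 318,  11,  11,  84], dtype=int32))
(array([ 0.74548295, -0.03525747,  0.08271934]), [np.float64(7.661879428890833e-05), np.float64(7.661879428889855e-05)])
(array([ 0.74532027, -0.03496821,  0.08119527]), [np.float64(3.607826092371268e-05), np.float64(3.6078260923702284e-05)])
231 283
```

View pics/c7.png

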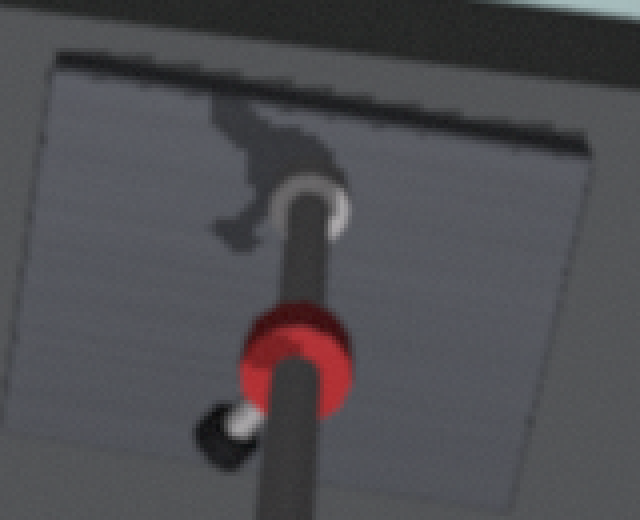

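apply_moves --pt "-1 -20 0 33 0 0 0" --pt "-1 -20 0 33 0 0 0" --pt "-1 -20 0 33 0 0 0" --pt "-1 -20 0 33 0 0 0" --pt "-1 -20 0 33 0 0 0" --pt "-1 -20 0 33 0 0 0" --pt "-1 -20 0 33 0 0 0" --pt "-1 -20 0 33 0 0 0" --pt "-1 -20 0 33 0 0 0" --pt "-1 -17 0 33 0 0 0" --pt "-1 0 0 0 0 7.5 0" --pt "-1 0 0 0 0 7.5 0" --pt "-1 0 0 0 0 7.5 0" --pt "-1 0 0 0 0 7.5 0" --pt "-1 0 0 0 0 0 0" --pt "-1 0 0 0 0 0 0"

```text
time: 15.65
tool_pos: [0.4323, 0.311, 0.2401]
tool_rot: [0.683, -0.683, 0.183, -0.183]
contact_force: [-0.5, 0.2, -0.7]
gripper_width: 0.999
```

```bash
cat > loupe.py <<'E'
from h import *
s=manip.state();print(s['time'],s['tool_pos'],s['tool_rot'])
k=camT('wrist',s);f=manip.grab_frame('wrist');cv2.imwrite('pics/w8.png',f)
q=s['tool_rot'];M=R.from_quat([q[1],q[2],q[3],q[0]]).as_matrix()
m=mask(f,*RED);n,l,st,c=cv2.connectedComponentsWithStats(m)
for i in range(1,n):
    if st[i,4]<300: continue
    p=np.array([onz(k,(x,y),.0125)[:2] for y,x in np.argwhere(l==i)])
    rc=cv2.minAreaRect((p*1000).astype('f4')); w,V=np.linalg.eigh(np.cov(p.T))
    print(st[i],'rect',rc,'axis',V[:,1],'rel tool mm',(M.T@(np.array([*np.array(rc[0])/1e3,.007])-s['tool_pos'])*1e3).round(1),'axis tool',(M.T@[*V[:,1],0]).round(3))
E
python3 loupe.py
```

```text
15.65 [0.43225813 0.31095251 0.24014866] [ 0.68317427 -0.68292835  0.18272795 -0.18300895]
[ 321  122   21  121 2460] rect ((416.5729064941406, 325.62481689453125), (17.268238067626953, 102.8188247680664), 59.918094635009766) axis [-0.86611437  0.49984587] rel tool mm [-21.  233.1   4.8] axis tool [-1. -0.  0.]
[ 290  262   82   79 1403] rect ((511.4312438964844, 271.087158203125), (75.48174285888672, 77.66934204101562), 56.894832611083984) axis [-0.92419615  0.38191815] rel tool mm [ 88.4 233.2   4.9] axis tool [-0.991 -0.    -0.131]
```

The loupe is aligned with the tool, so I shift 8 and 5 mm and descend.

apply_moves --pt "-1 8.5 20 5 0 0 0" --pt "-1 0 25 0 0 0 0" --pt "-1 0 25 0 0 0 0" --pt "-1 0 25 0 0 0 0" --pt "-1 0 25 0 0 0 0" --pt "-1 0 25 0 0 0 0" --pt "-1 0 20 0 0 0 0" --pt "-1 0 15 0 0 0 0" --pt "-1 0 12 0 0 0 0" --pt "-1 0 10 0 0 0 0" --pt "-1 0 8 0 0 0 0" --pt "-1 0 5 0 0 0 0" --pt "-1 0 2 0 0 0 0" --pt "-1 0 0 0 0 0 0" --pt "-1 0 0 0 0 0 0"

```text
time: 17.2
tool_pos: [0.4429, 0.3115, 0.0234]
tool_rot: [0.683, -0.683, 0.183, -0.184]
contact_force: [-0.0, 0.2, -0.4]
gripper_width: 0.998
```

```bash
python3 loupe.py
```

```text
17.2 [0.44286963 0.31149085 0.02342765] [ 0.68305454 -0.68262246  0.18339749 -0.18392507]
[  296    81    56   295 15026] rect ((416.8315734863281, 325.7918395996094), (17.398235321044922, 103.10909271240234), 60.196876525878906) axis [-0.86773489  0.49702732] rel tool mm [-29.7  16.4  -0.7] axis tool [-1.    -0.001 -0.005]
[277 404  41  19 353] rect ((470.0318298339844, 283.5914611816406), (15.634781837463379, 7.5681915283203125), 49.67598342895508) axis [0.52265539 0.85254404] rel tool mm [ 37.5  16.4 -10.5] axis tool [0.024 0.001 1.   ]
[335 404  39  18 335] rect ((480.3469543457031, 301.58026123046875), (14.8558349609375, 7.35517692565918), 69.52436065673828) axis [0.49134991 0.87096227] rel tool mm [37.4 16.5 10.2] axis tool [-0.012  0.001  1.   ]
```

apply_moves --pt "1 0 0 0 0 0 0" --pt "1 0 0 0 0 0 0" --pt "1 0 0 0 0 0 0" --pt "1 0 0 0 0 0 0" --pt "1 0 0 0 0 0 0" --pt "1 0 0 0 0 0 0" --pt "1 0 0 0 0 0 0" --pt "1 0 0 0 0 0 0" --pt "1 0 0 0 0 0 0" --pt "1 0 0 0 0 0 0" --pt "1 0 0 0 0 0 0"

```text
time: 18.35
tool_pos: [0.4428, 0.3114, 0.0232]
tool_rot: [0.683, -0.683, 0.184, -0.184]
contact_force: [-1.0, 0.1, 3.1]
gripper_width: 0.188
```

apply_moves --pt "1 0 -3 0 0 0 0" --pt "1 0 -6 0 0 0 0" --pt "1 0 -12 0 0 0 0" --pt "1 0 -20 0 0 0 0" --pt "1 0 -25 0 0 0 0" --pt "1 0 -25 0 0 0 0" --pt "1 0 -20 0 0 0 0" --pt "1 0 -6 0 0 0 0" --pt "1 0 0 0 0 0 0" --pt "1 0 0 0 0 0 0"

```text
time: 19.35
tool_pos: [0.4418, 0.3109, 0.1389]
tool_rot: [-0.682, 0.683, -0.184, 0.183]
contact_force: [0.3, 0.4, -0.9]
gripper_width: 0.188
```

Run:
```python
from h import *
s=manip.state();print(s['tool_pos'],s['tool_rot'],s['gripper_width'])
f=manip.grab_frame('wrist');cv2.imwrite('pics/w9.png',f);S=manip.grab_frame('scene');cv2.imwrite('pics/s9.png',S)
ks=camT('scene')
m=mask(S,*RED,(340,150,620,330));n,l,st,c=cv2.connectedComponentsWithStats(m);print(st[1:][st[1:,4]>15],c[1:][st[1:,4]>15])
```

```text
[0.44184718 0.31094147 0.13890679] [-0.6824305   0.68322524 -0.18412517  0.18327521] 0.1880776108716311
[[ 346  150   70   23 1170]
 [ 503  214   17   21  132]
 [ 473  231   41   32  452]] [[381.15726496 160.50598291]
 [510.9469697  224.46212121]
 [491.7699115  248.08628319]]
```

apply_moves --pt "1 10 0 -8 0 0 0" --pt "1 20 0 -17 0 0 0" --pt "1 26 0 -22 0 0 0" --pt "1 26 0 -22 0 0 0" --pt "1 26 0 -22 0 0 0" --pt "1 26 0 -22 0 0 0" --pt "1 26 0 -22 0 0 0" --pt "1 26 0 -22 0 0 0" --pt "1 22 0 -18 0 0 0" --pt "1 12 0 -10 0 0 0" --pt "1 6 0 -4 0 0 0" --pt "1 0 0 0 0 0 0" --pt "1 0 0 0 0 0 0"

```text
time: 20.75
tool_pos: [0.5428, 0.0351, 0.1396]
tool_rot: [0.683, -0.683, 0.184, -0.183]
contact_force: [-0.5, -0.2, -0.8]
gripper_width: 0.19
```

```bash
cat > chk.py <<'E'
from h import *
s=manip.state();print(s['time'],s['tool_pos'],s['gripper_width'],s['contact_force'])
q=s['tool_rot'];M=R.from_quat([q[1],q[2],q[3],q[0]]).as_matrix();P=np.array(s['tool_pos'])
L=P+M@[.080,.0162,-.0007];print('expected lens',L,'target',(.6125,-.0055,.0815),'tool delta mm',(M.T@(np.array([.6125,-.0055,.0815])-L)*1e3).round(1),'tilt',np.degrees(np.arccos(-M[2,1])).round(2))
I={}
for n in('scene','top'):
    f=manip.grab_frame(n);cv2.imwrite(f'pics/{n}_c.png',f);k=camT(n);I[n]=k;u=proj(k,L)
    x,y=u.astype(int);roi=(x-35,y-35,x+36,y+36)
    m=mask(f,*RED,roi);cn=[c for c in cv2.findContours(m,0,1)[0] if cv2.contourArea(c)>60]
    for c in cn:
        b=cv2.boundingRect(c);e=cv2.fitEllipse(c) if len(c)>5 else None
        print(n,'expect',u.round(1),'bbox',b,'ell',np.round(e[0],1),np.round(e[1],1))
E
python3 chk.py
```

```text
20.75 [0.54277346 0.03513469 0.1395917 ] 0.18954187787620783 [-0.4565378  -0.15034256 -0.7915705 ]
expected lens [ 0.6116395  -0.005554    0.12331814] target (0.6125, -0.0055, 0.0815) tool delta mm [ 0.8 41.8  0.5] tilt 0.05
scene expect [345.7 258.6] bbox (325, 243, 41, 32) ell [345.4 258.4] [31.1 39.8]
scene expect [345.7 258.6] bbox (362, 232, 11, 15) ell [368.  239.2] [ 9.1 13.7]
top expect [294.3 196.6] bbox (259, 171, 37, 61) ell [275.7 198.4] [38.  69.3]
```

The scene view agrees with the prediction to within 0.4 px. I lower to focal height.

apply_moves --pt "1 1 4 0.5 0 0 0" --pt "1 0 8 0 0 0 0" --pt "1 0 10 0 0 0 0" --pt "1 0 10 0 0 0 0" --pt "1 0 6 0 0 0 0" --pt "1 0 3 0 0 0 0" --pt "1 0 0.8 0 0 0 0" --pt "1 0 0 0 0 0 0" --pt "1 0 0 0 0 0 0" --pt "1 0 0 0 0 0 0" --pt "1 0 0 0 0 0 0" --pt "1 0 0 0 0 0 0"

```text
time: 22.05
tool_pos: [0.5444, 0.0343, 0.0983]
tool_rot: [0.683, -0.683, 0.184, -0.184]
contact_force: [-0.6, 0.5, -1.0]
gripper_width: 0.185
```

```bash
python3 chk.py
python3 - <<'E'
import cv2
S=cv2.imread('pics/scene_c.png');cv2.imwrite('pics/fin.png',cv2.resize(S[170:350,180:420],(800,600)))
E
```

```text
22.05 [0.54441517 0.03431867 0.09834766] 0.18518010465408805 [-0.64489946  0.50084249 -1.02829982]
expected lens [ 0.61327374 -0.00642609  0.0821831 ] target (0.6125, -0.0055, 0.0815) tool delta mm [-1.1  0.7  0.4] tilt 0.03
scene expect [344.2 274.6] bbox (326, 259, 38, 32) ell [344.2 274.4] [31.  37.5]
scene expect [344.2 274.6] bbox (361, 248, 10, 15) ell [366.2 255.1] [ 8.2 13.4]
top expect [295.5 200.5] bbox (260, 176, 37, 60) ell [276.8 203.1] [38.2 67.6]
```

View pics/fin.png

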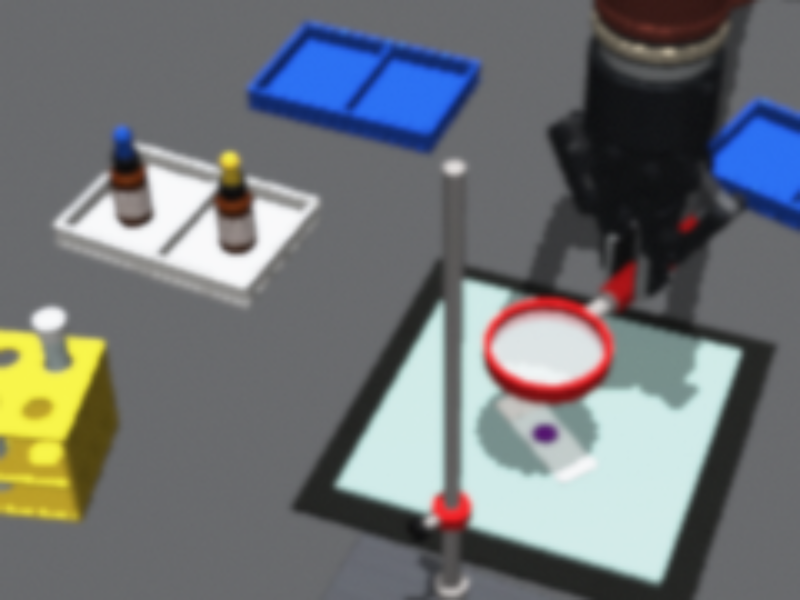

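The lens is held level above the smear, both bottles stand upright in the tray, and nothing touches the lens. I hand in.

```bash
python3 -c "
from plant import manip
print(manip.job_done())"
```

```text
the job is handed in; nothing more can be done
None
```

The job was handed in at about 22 s, with the lens held over the smear and the yellow-bulb bottle back in the tray; no verdict was reported.

- **Bottle:** it was lowered until it touched the floor of the white tray's empty compartment (about 6 N), then released. Two later pictures show it standing upright beside the other bottle.
- **Lens position:** it is gripped by its handle with its centre at about (0.613, -0.006, 0.082) m. That is about 1 mm from the smear horizontally. The tool is 0.03° off vertical.
- **Check on the lens:** the scene camera saw the rim within 0.2 px of where I expected it. The last picture shows the lens clear of everything but the gripper.
- **Focal height:** I aimed at 81.5 mm. Two ways of reading the collar gave 81.2 and 82.7 mm, and an early rough reading 83.7 mm, all well inside the 10 mm tolerance.
- **What disagreed:** the top camera was about 3–5 mm off along x for the smear, tray and lens, so I used the wrist and scene cameras instead. My top-view rim fit at the end also took in the handle, so it confirmed nothing.

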